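# Open the jar of spare gears

## Task

Unscrew the yellow cap from its jar: turn it counter-clockwise seen from above, letting go and gripping afresh as often as you need, until its black stripe points at the white tab on the jar's shoulder. Then lift it off and lay it, mouth down as it comes, wholly inside the white field of the teal-edged mat and let go; do not pull it off before it is unscrewed, and do not drop it.

Things in the scene. Friction and masses are not known exactly. Their poses are not given: they have to be found in the camera images.
- cap: Yellow round cap, ribbed, 55 mm across, 40 high, 80 g, solid upper 25 mm. Origin: centre of its open rim; z up through the top (+40 mm), x along the black stripe. Held by inner lugs and a spring seal: about 0.1 N m turns it; free after 110-130 degrees counter-clockwise, firm stop 20 degrees further; liftable anywhere between. When free it rises 2-3 mm and rests loose on the jar. 1 mm side play.
- cap_mark (a point): Outer end of the black stripe on top of the yellow cap: 25 mm from the cap's axis along its x, at the height of its top.
- jar: Grey jar with teal band, 68 mm wide, on a round steel foot (92 mm) bolted on. Origin: underside centre, z up; shoulder at 80 mm, neck and seal to 99. Closed, the cap's rim is 1 mm above the shoulder. x points to a white tab on the shoulder, 44 mm out, 81 high: the cap's stop is where its x meets it. Jars with red and blue caps, 120 high, stand over 120 mm away; all else within 0.75 m is under 60.
- mat: Flat square mat fixed on the table, 190 mm square and 4 mm thick, teal with a white field 160 mm square in its middle. Origin: centre of its underside, z up, sides along x and y.
Mind the look-alikes: they are no part of the job. Several things have the shape of the cap; the one meant has the colours described above.

How it is judged:
By the outcome, as a careful person would: the job done as asked, in the order asked, and still so for the second after the job is handed in, with the robot touching nothing.
It also fails if it takes over 45 s, if anything falls off the work surface, if the arm or the gripper's body presses on something with over 40 N, if the wrist force passes 120 N, or if a joint passes its speed limit or range.

## Robot

A 6-joint arm with a two-finger parallel gripper is mounted at the origin on the work surface. World frame = base frame: x ahead of the robot, y to its left, z up, the work surface at z = 0. Lengths are in m, angles in rad, forces in N, time in s.
With the tool pointing down it reaches from about 0.375 to 0.975 m from the base axis. Payload 3.8 kg.
Tool frame: the origin (TCP) lies on the centre line of the jaws, within the pads' length; the fingertips stand 8 mm ahead of it and the grasp point (between the pads) lies 11 mm behind it; z points along the fingers, y is the direction in which the jaws open and shut (so a half turn about z gives the same grasp; the last joint's range is limited). The gripper opens to 85 mm and grips with 20 to 120 N. Pads are 22 mm wide; open, the fingers measure 114 mm over their backs; the gripper's body (76 mm by 85 mm) begins 54 mm behind the grasp point. The pads swing forward as they close: fully open they stand 13 mm farther back than shut.
Start: joints at [-1.199, 0.264, 1.604, -0, 1.274, -0.037], TCP at [0.268, -0.619, 0.239] pointing down, gripper open.
Joint ranges: [-2.63, 2.63], [-0.94, 2.18], [0.31, 2.57], [-1.31, 4.45], [0, 2.66], [-2.55, 2.55]. Speed limits (rad/s): [2.57, 2.57, 3.14, 3.14, 3.14, 3.14].

## Interface

Orientations are given as a rotation vector (axis times angle).
In Python, from workcell import bot gives the robot as it stands.
- The arm moves only by the tool arm_command, never from a script. Its arguments are lists of equal length, an entry for each row: "slide": the shift along the tool's x, y, z in m, a list of three; "angular": the turn, a rotation vector about the tool's x, y, z in degrees, a list of three; "hand": the finger opening in m, from 0 to 0.0854. A call has exactly 8 rows; each row shifts and turns the pose as measured when the row begins, along the tool's axes as they then stand; what a row does not reach is not made up. A row lasts 1/10 s, in which the tool goes at most 50 mm and 8.59 degrees, less where a joint would pass 70% of its speed; a pose out of reach is approached as far as the arm can. A call is refused whole if a number of a shift passes 0.05 or a number of a turn 8.59, either way. A call with a gripper value outside its range is refused whole. The fingers move at their own pace and stop on an object; "squeeze" is the grip in N (left out, the last holds). Time passes only in rows, so rows that do not move let the fingers close, or fill a call up. It gives the time, the measured TCP pose, the force and the opening at its end, in the units of the state.
- bot.read_state(): the state, without advancing time (a new reading comes with each control period).
- bot.read_camera(name): name is "side" or "top"; returns the picture (480x640x3 uint8, red, green, blue); there is no depth.
- bot.get_calibration(name): a dict with "fx", "fy", "cx", "cy" (pixels), "k1" (the pictures are not rectified: a ray, as slopes to the right and down, at radius r is drawn at 1 + k1 r^2 times it, then the intrinsics apply), "R" (3x3) and "t" (3): a world point X has camera coordinates R X + t. Camera axes: x right, y down, z forward; pixel columns grow to the right and rows downward; lengths in m; the calibration is good to about 2 mm. A picture is of the moment at which its call begins. get_calibration takes no time and is no camera call.
- bot.finish_job(): hands the job in, once; it reports no verdict.
The state is a dict: "time": time; "q": joint angles; "joint_vel": joint speeds; "joint_torque": joint torques, N m; "tool_pos": TCP position; "tcp_rot": TCP orientation; "wrist_force": force on the tool from outside, world axes, zero at the start; "torque": the same for the moment, N m; "width": opening from 0.0 (shut) to 1.0 (fully open).
Only numpy, scipy, OpenCV 4.12 (cv2) and the standard library are available. Lean on these libraries where they do the work, as an engineer would, in place of code of your own. Each camera call takes 0.05 s, during which the arm holds its last target.

## Working session

There is one attempt and no reset: what is moved stays moved. The work goes in short steps, Python scripts to look and compute and a tool call to move; the robot and the scene stay as the last step left them, time stands still between calls to the robot, and variables do not carry over. Pictures are saved under pics/ and viewed, and the job is handed in when it is done.

Besides the shell and the picture viewer there is one more tool, called after ">>>" by a JSON object that holds its "method" and its "body", one argument or row to a line. arm_command: Moves the arm, as the interface text tells. Its arguments: {"type":"object","properties":{"slide":{"type":"array","items":{"type":"array","items":{"type":"number"}}},"angular":{"type":"array","items":{"type":"array","items":{"type":"number"}}},"hand":{"type":"array","items":{"type":"number"}},"squeeze":{"type":"number"}},"required":["slide","angular","hand"]}

```bash
mkdir -p pics; cat > h.py <<'E'
import numpy as np,cv2
from workcell import bot
def cal(n):
    c=bot.get_calibration(n);return c,np.array(c['R']),np.array(c['t'])
def proj(n,X):
    c,R,t=cal(n);p=R@np.array(X,float)+t;a,b=p[0]/p[2],p[1]/p[2];s=1+c['k1']*(a*a+b*b)
    return np.array([c['fx']*a*s+c['cx'],c['fy']*b*s+c['cy']])
def back(n,uv,z):
    c,R,t=cal(n);d=np.array([(uv[0]-c['cx'])/c['fx'],(uv[1]-c['cy'])/c['fy']]);a=d.copy()
    for _ in range(30): a=d/(1+c['k1']*(a@a))
    r=R.T@np.array([a[0],a[1],1]);o=-R.T@t
    return o+r*(z-o[2])/r[2]
def snap(n,f):
    im=np.array(bot.read_camera(n));cv2.imwrite('pics/'+f,im[:,:,::-1]);return im
def crop(im,u,v,w,h,k,f):
    c=im[max(0,v):v+h,max(0,u):u+w,::-1];cv2.imwrite('pics/'+f,cv2.resize(c,None,fx=k,fy=k,interpolation=cv2.INTER_CUBIC))
E
python3 - <<'E'
from h import *
for n in('top','side'):
    snap(n,n+'0.png');c,R,t=cal(n);print(n,c['fx'],c['k1'],-R.T@t)
print(bot.read_state())
E
```

```text
top 611.1500177430238 -0.18461228186953466 [ 0.40193569 -0.016782    1.26902805]
side 510.16388617502736 -0.04213594014873878 [ 0.34934982 -0.4792162   0.78215553]
{'time': 0.1, 'q': array([-1.19889182e+00,  2.64692886e-01,  1.60525246e+00, -2.77318300e-05,
        1.27372803e+00, -3.68869900e-02]), 'joint_vel': array([ 3.27031804e-05, -8.02144910e-04, -3.65523873e-03, -8.47400859e-05,
       -6.57988311e-04, -2.32961341e-05]), 'joint_torque': array([ 1.39583885e-04, -5.16706431e+01, -3.68590128e+01, -8.68367948e-06,
        6.26335881e-03, -7.33371166e-06]), 'tool_pos': array([ 0.26807092, -0.61876645,  0.23806826]), 'tcp_rot': array([-3.07418946e+00, -6.37263389e-01,  5.85602814e-04]), 'wrist_force': array([-0.22083888, -0.59632335,  0.41010869]), 'torque': array([-0.00549342,  0.0291205 ,  0.00651046]), 'width': 1.0002188428996146}
```

View pics/top0.png

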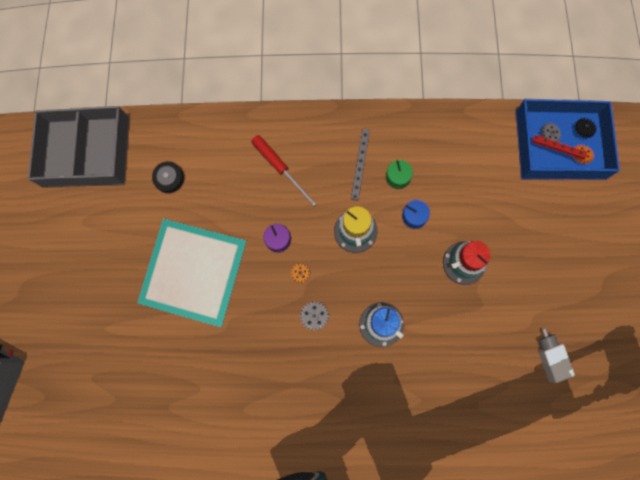

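View pics/side0.png

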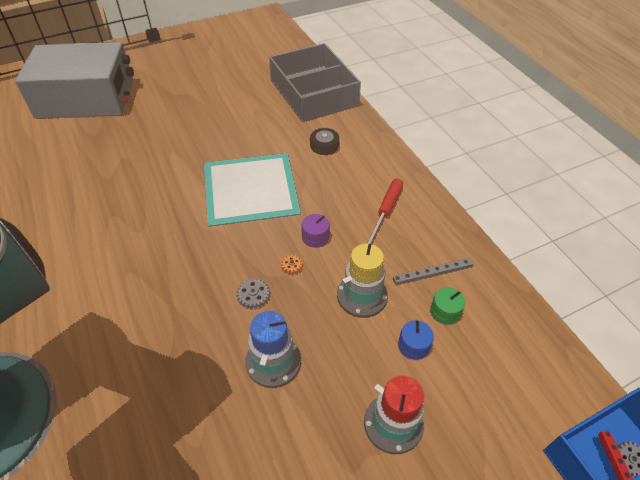

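The cap candidates in top0 are yellow on a jar (357,221), blue on a jar (385,322), red on a jar (475,256), and loose purple (277,237), green (399,174) and blue (416,214) ones. Only the one at (357,221) is yellow, and its jar has a teal band and a white tab, so it fits. I'll enlarge it to confirm.

```bash
python3 - <<'E'
from h import *
a=cv2.imread('pics/top0.png')[:,:,::-1];b=cv2.imread('pics/side0.png')[:,:,::-1]
crop(a,317,180,80,80,7,'c1.png');crop(b,325,230,80,90,6,'c2.png');crop(a,130,210,125,125,5,'c3.png')
E
```

```text
(no output)
```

View pics/c1.png

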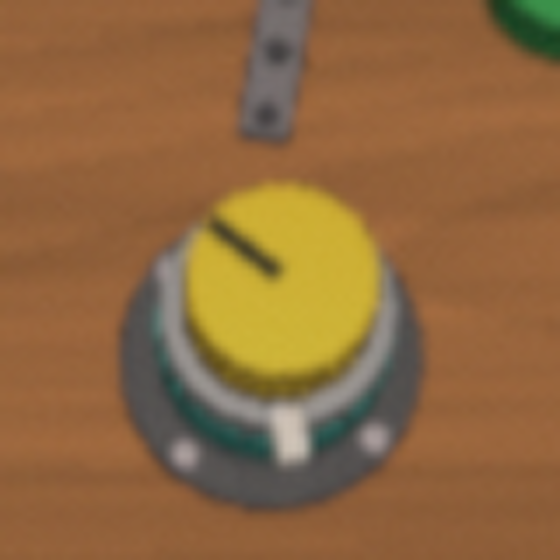

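View pics/c2.png

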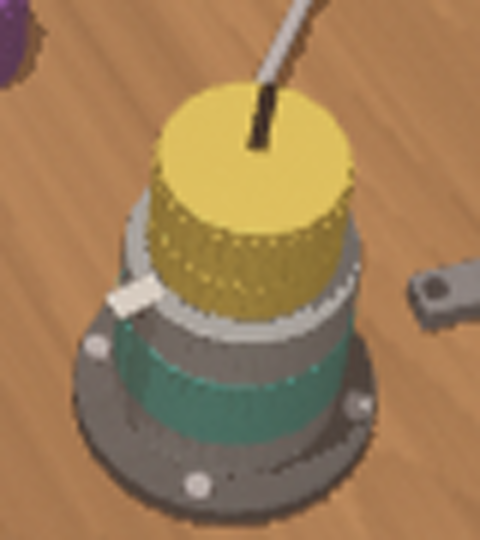

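View pics/c3.png

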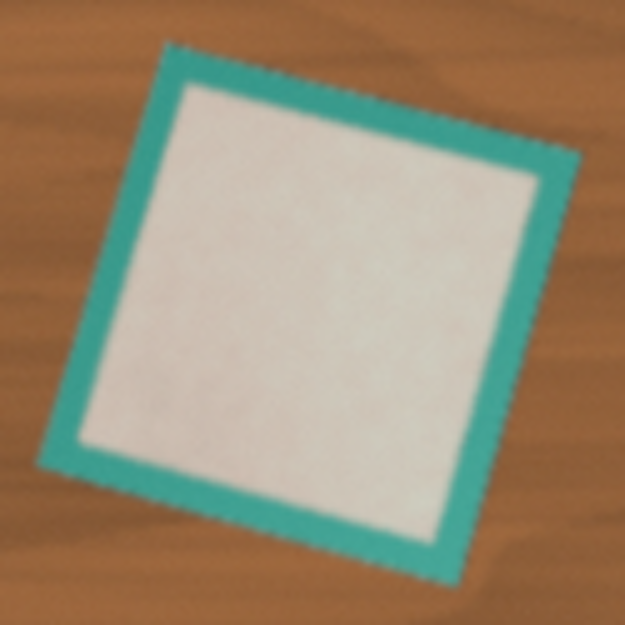

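```bash
python3 - <<'E'
from h import *
f=lambda x,y,k,u,v:((x+.5)/k-.5+u,(y+.5)/k-.5+v)
z=.121
A=back('top',f(283.5,281,7,317,180),z);B=back('side',f(254.5,159.5,6,325,230),z)
print('cap',A,B)
m1=back('top',f(212,222,7,317,180),z);m2=back('side',f(268,86,6,325,230),z)
T=back('top',f(291,455,7,317,180),.081);T2=back('side',f(118,304,6,325,230),.081)
F=back('top',f(272,357,7,317,180),.012)
ang=lambda v:np.degrees(np.arctan2(v[1],v[0]))
print(m1,m2,T,T2,F,ang(m1-A),ang(m2-B),ang(T-A),ang(T2-B),np.linalg.norm(T-A),np.linalg.norm(m1-A))
# corners of mat
P=[back('top',f(x,y,5,130,210),.004) for x,y in[(187,84),(540,177),(434,545),(78,441)]]
print('mat',np.mean(P,0),[ang(P[1]-P[0]),np.linalg.norm(P[1]-P[0])])
im=cv2.imread('pics/top0.png')
S=cv2.imread('pics/side0.png')
print(back('side',(251,188),.004))
C=(A+B)/2
for n,I in(('top',im),('side',S)):
  for r,zz in((.0275,.121),(.0275,.081),(.046,.0)):
    for a in np.linspace(0,6.28,40):
      p=proj(n,[C[0]+r*np.cos(a),C[1]+r*np.sin(a),zz]); I[int(round(p[1])),int(round(p[0]))]=(255,0,255)
crop(im[:,:,::-1],317,180,80,80,6,'d1.png');crop(S[:,:,::-1],325,230,80,90,6,'d2.png')
a=cv2.imread('pics/d1.png');b=cv2.imread('pics/d2.png')[:480];cv2.imwrite('pics/d.png',np.hstack([a,b][:2])[:, :800] if 0 else cv2.resize(np.hstack([a,b]),(800,400)))
E
```

```text
cap [ 0.64676331 -0.05738507  0.121     ] [ 0.64634892 -0.05832176  0.121     ]
[ 0.66359217 -0.03804743  0.121     ] [ 0.66240721 -0.03743561  0.121     ] [ 0.60519654 -0.05999887  0.081     ] [ 0.60501685 -0.06066099  0.081     ] [ 0.64681398 -0.05737058  0.012     ] 48.9681010923296 52.4451483447765 -176.40186463522173 -176.76072980734844 0.057746237872664606 0.02563502659585831
mat [0.56465219 0.29048096 0.004     ] [np.float64(-105.36520241312883), np.float64(0.1605138640743004)]
[0.56493023 0.28556005 0.004     ]
```

View pics/d.png

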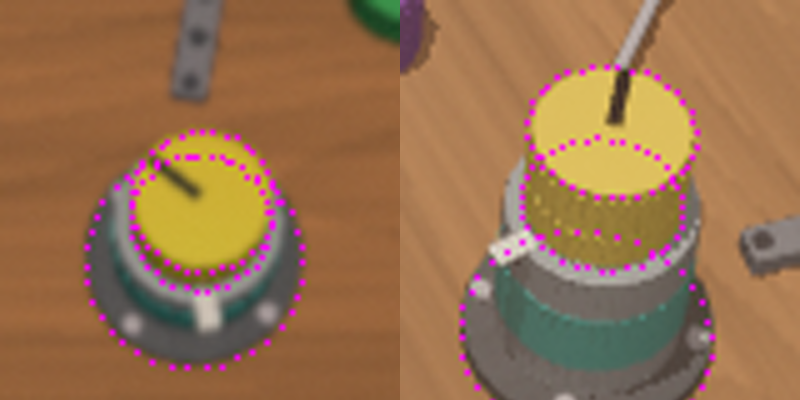

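The overlay fits both views: the cap is at (0.6466, -0.0579), the stripe at about 50° and the tab at about 183°. That makes roughly 133° counter-clockwise to go. The crop confirms the yellow cap on the teal-banded jar. Next I'll plan the approach.

```bash
cat >> h.py <<'E'
from scipy.spatial.transform import Rotation as Ro
def pose():
    s=bot.read_state();return s,np.array(s['tool_pos']),Ro.from_rotvec(s['tcp_rot'])
def jaw(R): y=R.as_matrix()[:,1];return np.degrees(np.arctan2(y[1],y[0]))
def plan(target,dyaw,n):
    """rows: world yaw change dyaw deg (CCW+) and tilt fix spread on n rows"""
    s,p,R=pose();Rt=Ro.from_euler('z',dyaw,degrees=True)*R
    # fix tilt: make z exactly down
    z=Rt.as_matrix()[:,2];ax=np.cross(z,[0,0,-1]);Rt=Ro.from_rotvec(ax)*Rt
    for i in range(n):
        f=1/(n-i);d=R.inv().apply((np.array(target)-p)*f)
        w=Ro.from_rotvec(ax/n)*Ro.from_euler('z',dyaw/n,degrees=True)
        a=np.degrees((R.inv()*w*R).as_rotvec())
        print(np.round(d,4).tolist(),np.round(a,2).tolist())
        p=p+R.apply(d);R=w*R
E
python3 - <<'E'
from h import *
s,p,R=pose();print(jaw(R),R.as_matrix().round(3).tolist())
plan([.6466,-.0579,.24],0,15)
E
```

```text
-66.57750307704286 [[0.918, 0.398, -0.001], [0.398, -0.918, 0.002], [0.0, -0.002, -1.0]]
[0.038, -0.0243, -0.0001] [-0.01, -0.0, 0.0]
[0.038, -0.0243, -0.0001] [-0.01, -0.0, 0.0]
[0.038, -0.0243, -0.0001] [-0.01, -0.0, 0.0]
[0.038, -0.0243, -0.0001] [-0.01, -0.0, 0.0]
[0.038, -0.0243, -0.0001] [-0.01, -0.0, 0.0]
[0.038, -0.0243, -0.0001] [-0.01, -0.0, 0.0]
[0.038, -0.0243, -0.0001] [-0.01, -0.0, -0.0]
[0.038, -0.0243, -0.0001] [-0.01, -0.0, 0.0]
[0.038, -0.0243, -0.0001] [-0.01, -0.0, 0.0]
[0.038, -0.0243, -0.0001] [-0.01, -0.0, 0.0]
[0.038, -0.0243, -0.0001] [-0.01, -0.0, 0.0]
[0.038, -0.0243, -0.0001] [-0.01, -0.0, 0.0]
[0.038, -0.0243, -0.0001] [-0.01, -0.0, 0.0]
[0.038, -0.0243, -0.0001] [-0.01, -0.0, 0.0]
[0.038, -0.0243, -0.0001] [-0.01, -0.0, 0.0]
```

>>> {"method": "arm_command", "body": {
  "slide": [
    [0.038,-0.0243,0],
    [0.038,-0.0243,0],
    [0.038,-0.0243,0],
    [0.038,-0.0243,0],
    [0.038,-0.0243,0],
    [0.038,-0.0243,0],
    [0.038,-0.0243,0],
    [0.038,-0.0243,0]
  ],
  "angular": [
    [0,0,0],
    [0,0,0],
    [0,0,0],
    [0,0,0],
    [0,0,0],
    [0,0,0],
    [0,0,0],
    [0,0,0]
  ],
  "hand": [0.085,0.085,0.085,0.085,0.085,0.085,0.085,0.085],
  "squeeze": 50
}}

```text
time: 0.9
tool_pos: [0.4715, -0.3131, 0.2327]
tcp_rot: [-3.073, -0.619, 0.007]
wrist_force: [0.5, 0.2, -0.3]
width: 0.995
```

```bash
python3 - <<'E'
from h import *
s,p,R=pose();print(jaw(R),p,s['time'])
plan([.6466,-.0579,.24],0,8)
E
```

```text
-67.23305671071437 [ 0.47151666 -0.31311047  0.23265077] 0.9
[0.0325, -0.021, -0.0009] [-0.06, 0.02, 0.0]
[0.0325, -0.021, -0.0009] [-0.06, 0.02, -0.0]
[0.0325, -0.021, -0.0009] [-0.06, 0.02, 0.0]
[0.0325, -0.021, -0.0009] [-0.06, 0.02, 0.0]
[0.0325, -0.0209, -0.0009] [-0.06, 0.02, 0.0]
[0.0325, -0.0209, -0.0009] [-0.06, 0.02, -0.0]
[0.0325, -0.0209, -0.0009] [-0.06, 0.02, 0.0]
[0.0325, -0.0209, -0.0009] [-0.06, 0.02, 0.0]
```

>>> {"method": "arm_command", "body": {
  "slide": [
    [0.033,-0.021,-0.001],
    [0.033,-0.021,-0.001],
    [0.033,-0.021,-0.001],
    [0.033,-0.021,-0.001],
    [0.033,-0.021,-0.001],
    [0.033,-0.021,-0.001],
    [0.033,-0.021,-0.001],
    [0,0,0]
  ],
  "angular": [
    [0,0,0],
    [0,0,0],
    [0,0,0],
    [0,0,0],
    [0,0,0],
    [0,0,0],
    [0,0,0],
    [0,0,0]
  ],
  "hand": [0.085,0.085,0.085,0.085,0.085,0.085,0.085,0.085]
}}

```text
time: 1.7
tool_pos: [0.6322, -0.0712, 0.236]
tcp_rot: [-3.066, -0.627, 0.013]
wrist_force: [-0.9, -0.2, 0.6]
width: 0.997
```

```bash
python3 - <<'E'
from h import *
s,p,R=pose();print(jaw(R),p,s['time'])
plan([.6466,-.0579,.20],0,2)
plan([.6466,-.0579,.15],0,4)
E
```

```text
-66.89281576878116 [ 0.6322475  -0.07124432  0.23600471] 1.7
[0.0093, -0.0031, 0.018] [-0.38, 0.17, 0.0]
[0.0093, -0.0032, 0.018] [-0.38, 0.17, 0.0]
[0.0047, -0.0014, 0.0215] [-0.19, 0.09, -0.0]
[0.0047, -0.0014, 0.0215] [-0.19, 0.09, 0.0]
[0.0047, -0.0015, 0.0215] [-0.19, 0.09, -0.0]
[0.0046, -0.0016, 0.0215] [-0.19, 0.09, 0.0]
```

>>> {"method": "arm_command", "body": {
  "slide": [
    [0.0093,-0.003,0.018],
    [0.0093,-0.003,0.018],
    [0,0,0.025],
    [0,0,0.025],
    [0,0,0],
    [0,0,0],
    [0,0,0],
    [0,0,0]
  ],
  "angular": [
    [-0.38,0.17,0],
    [-0.38,0.17,0],
    [0,0,0],
    [0,0,0],
    [0,0,0],
    [0,0,0],
    [0,0,0],
    [0,0,0]
  ],
  "hand": [0.085,0.085,0.085,0.085,0.085,0.085,0.085,0.085]
}}

```text
time: 2.5
tool_pos: [0.6459, -0.0598, 0.1481]
tcp_rot: [3.075, 0.632, -0.003]
wrist_force: [0.1, 0.6, 0.1]
width: 0.994
```

```bash
python3 - <<'E'
from h import *
s,p,R=pose();print(jaw(R),p,s['time'])
plan([.6466,-.0579,.097],0,4)
im=snap('side','s1.png');crop(im,290,150,160,160,4,'s1c.png')
E
```

```text
-66.76884912265653 [ 0.64585083 -0.05983146  0.14806329] 2.5
[0.0004, -0.0004, 0.0128] [0.03, 0.04, -0.0]
[0.0004, -0.0004, 0.0128] [0.03, 0.04, 0.0]
[0.0004, -0.0004, 0.0128] [0.03, 0.04, 0.0]
[0.0004, -0.0004, 0.0128] [0.03, 0.04, -0.0]
```

View pics/s1c.png

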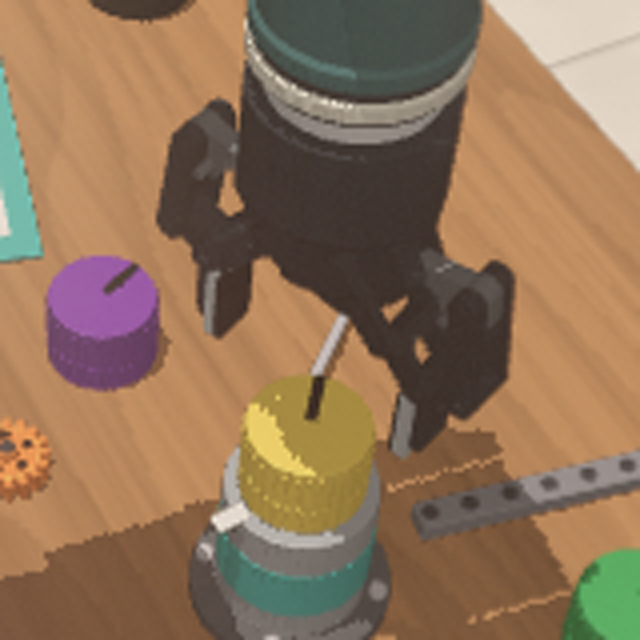

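The jaws straddle the yellow cap, which is at about (308,410) in the crop, so I'll descend.

>>> {"method": "arm_command", "body": {
  "slide": [
    [0.0004,-0.0004,0.0128],
    [0.0004,-0.0004,0.0128],
    [0.0004,-0.0004,0.0128],
    [0.0004,-0.0004,0.0128],
    [0,0,0],
    [0,0,0],
    [0,0,0],
    [0,0,0]
  ],
  "angular": [
    [0,0,0],
    [0,0,0],
    [0,0,0],
    [0,0,0],
    [0,0,0],
    [0,0,0],
    [0,0,0],
    [0,0,0]
  ],
  "hand": [0.085,0.085,0.085,0.085,0.085,0.075,0.07,0.065]
}}

```text
time: 3.35
tool_pos: [0.6475, -0.0578, 0.0936]
tcp_rot: [3.074, 0.632, -0.001]
wrist_force: [-0.5, 0.0, 0.1]
width: 0.762
```

```bash
python3 - <<'E'
from h import *
s,p,R=pose();print(jaw(R),p,s['time'])
plan([.6466,-.0579,.097],0,1)
E
```

```text
-66.76313197431683 [ 0.64751692 -0.05783251  0.09355987] 3.35
[-0.0009, -0.0003, -0.0034] [0.18, 0.06, 0.0]
```

>>> {"method": "arm_command", "body": {
  "slide": [
    [-0.0009,-0.0003,-0.0034],
    [0,0,0],
    [0,0,0],
    [0,0,0],
    [0,0,0],
    [0,0,0],
    [0,0,0],
    [0,0,0]
  ],
  "angular": [
    [0.1,0,0],
    [0,0,0],
    [0,0,0],
    [0,0,0],
    [0,0,0],
    [0,0,0],
    [0,0,0],
    [0,0,0]
  ],
  "hand": [0.06,0.045,0.045,0.045,0.045,0.045,0.045,0.045],
  "squeeze": 50
}}

```text
time: 4.15
tool_pos: [0.6469, -0.0578, 0.0986]
tcp_rot: [3.076, 0.632, 0.001]
wrist_force: [0.0, 0.6, -1.5]
width: 0.619
```

```bash
python3 - <<'E'
from h import *
s,p,R=pose();print(jaw(R),p,s['time'],s['torque'],s['width']*85.4)
E
```

```text
-66.76935649043952 [ 0.64694156 -0.05782069  0.09856448] 4.15 [0.0499897  0.0280759  0.01993748] 52.904141412527025
```

>>> {"method": "arm_command", "body": {
  "slide": [
    [0,0,0],
    [0,0,0],
    [0,0,0],
    [0,0,0],
    [0,0,0],
    [0,0,0],
    [0,0,0],
    [0,0,0]
  ],
  "angular": [
    [0,0,-4],
    [0,0,-8],
    [0,0,-8],
    [0,0,-8],
    [0,0,-8],
    [0,0,-8],
    [0,0,-8],
    [0,0,-6]
  ],
  "hand": [0.045,0.045,0.045,0.045,0.045,0.045,0.045,0.045]
}}

```text
time: 4.95
tool_pos: [0.6478, -0.0576, 0.0986]
tcp_rot: [2.343, 2.089, 0.003]
wrist_force: [-0.3, 0.2, -0.7]
width: 0.617
```

```bash
python3 - <<'E'
from h import *
s,p,R=pose();print(jaw(R),p,s['time'],s['torque'],s['width']*85.4,s['wrist_force'])
im=snap('top','t2.png');crop(im,317,180,80,80,6,'t2c.png');im=snap('side','s2.png');crop(im,310,200,120,120,5,'s2c.png')
E
```

```text
-6.545862642636613 [ 0.64782562 -0.05757249  0.09859714] 4.95 [ 0.05351967  0.02117203 -0.01339072] 52.67884019563522 [-0.25969166  0.23027871 -0.73260645]
```

View pics/s2c.png

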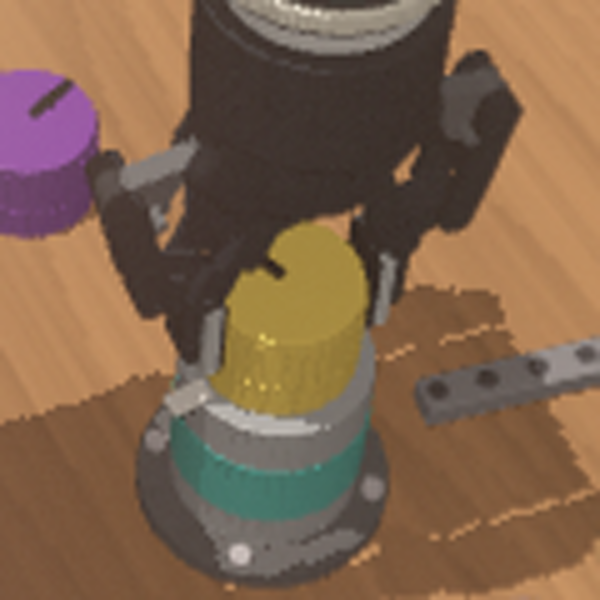

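The stripe, at about (270,265) in the crop, has turned with the tool by roughly 60°, so I'll continue.

>>> {"method": "arm_command", "body": {
  "slide": [
    [0,0,0],
    [0,0,0],
    [0,0,0],
    [0,0,0],
    [0,0,0],
    [0,0,0],
    [0,0,0],
    [0,0,0]
  ],
  "angular": [
    [0,0,-5],
    [0,0,-8],
    [0,0,-8],
    [0,0,-8],
    [0,0,-8],
    [0,0,-8],
    [0,0,-8],
    [0,0,-6]
  ],
  "hand": [0.045,0.045,0.045,0.045,0.045,0.045,0.045,0.045]
}}

```text
time: 5.85
tool_pos: [0.6486, -0.058, 0.0996]
tcp_rot: [0.995, 2.975, 0.0]
wrist_force: [-0.5, 1.7, 1.7]
width: 0.617
```

```bash
python3 - <<'E'
from h import *
s,p,R=pose();print(jaw(R)+66.77,p,s['time'],s['torque'],s['width']*85.4,s['wrist_force'],s['q'][5])
im=snap('side','s3.png');crop(im,310,200,120,120,5,'s3c.png')
E
```

```text
119.79112775088288 [ 0.64862533 -0.05802447  0.09957935] 5.85 [ 0.14878117  0.10584049 -0.01175737] 52.6841307321842 [-0.4640948   1.72512012  1.68907254] -1.0519294333710207
```

View pics/s3c.png

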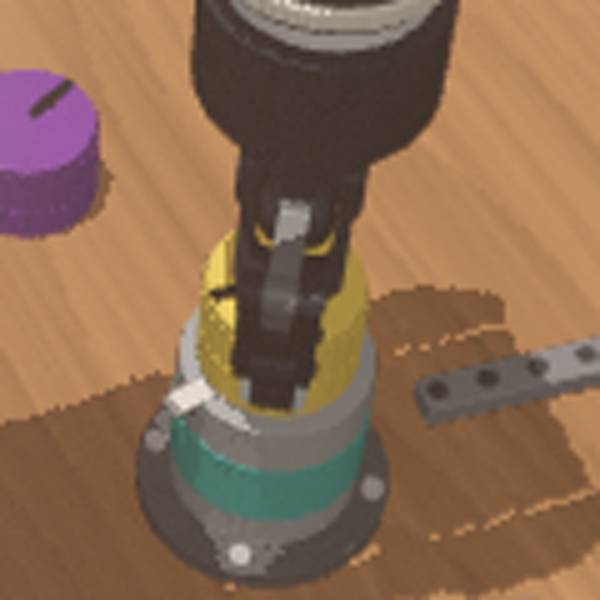

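>>> {"method": "arm_command", "body": {
  "slide": [
    [0,0,0],
    [0,0,0],
    [0,0,0],
    [0,0,0],
    [0,0,0],
    [0,0,0],
    [0,0,0],
    [0,0,0]
  ],
  "angular": [
    [0,0,-2],
    [0,0,-2],
    [0,0,-2],
    [0,0,-2],
    [0,0,-2],
    [0,0,-1.5],
    [0,0,0],
    [0,0,0]
  ],
  "hand": [0.045,0.045,0.045,0.045,0.045,0.045,0.045,0.045]
}}

```text
time: 6.7
tool_pos: [0.6496, -0.058, 0.1012]
tcp_rot: [0.721, 3.05, -0.0]
wrist_force: [-0.3, 0.1, 0.4]
width: 0.619
```

```bash
python3 - <<'E'
from h import *
s,p,R=pose();print(jaw(R)+66.77,p,s['time'],s['torque'],s['width']*85.4,s['wrist_force'],s['q'][5])
im=snap('side','s4.png');crop(im,310,200,120,120,5,'s4c.png')
E
```

```text
130.15617640745646 [ 0.64964689 -0.05799542  0.10118628] 6.7 [ 0.02490895  0.07712236 -0.04915885] 52.823564211727664 [-0.28945979  0.0518665   0.39846668] -1.232596624412652
```

View pics/s4c.png

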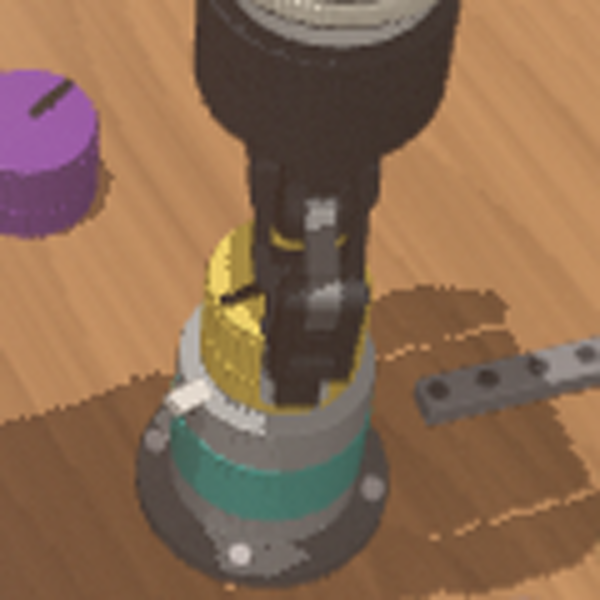

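```bash
python3 - <<'E'
from h import *
f=lambda x,y,k,u,v:((x+.5)/k-.5+u,(y+.5)/k-.5+v)
a=back('side',f(221,302,5,310,200),.1235);b=back('side',f(257,290,5,310,200),.1235)
v=a-b;print(a,b,np.degrees(np.arctan2(v[1],v[0]))%360, a-[.648,-.058,.1235])
im=cv2.imread('pics/s4.png')[:,:,::-1];crop(im,342,240,30,50,16,'s4d.png')
E
```

```text
[ 0.62206397 -0.05743927  0.1235    ] [ 0.63496623 -0.05822983  0.1235    ] 176.4937017174456 [-2.59360303e-02  5.60729198e-04 -5.55111512e-17]
```

View pics/s4d.png

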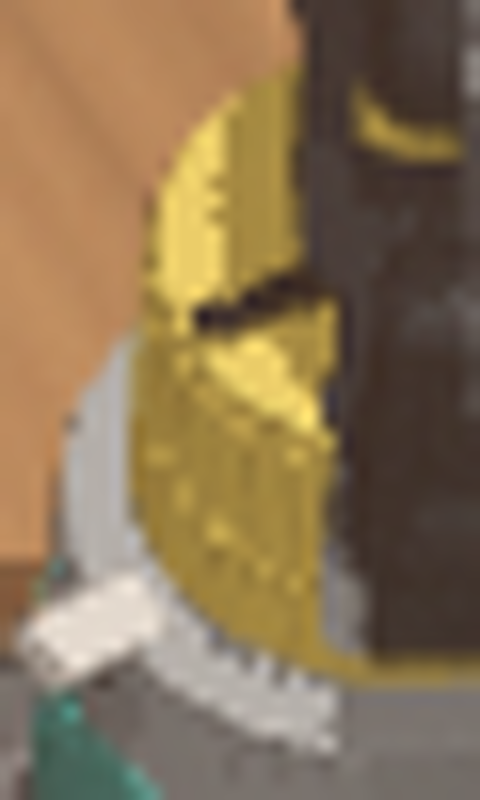

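>>> {"method": "arm_command", "body": {
  "slide": [
    [0.0007,-0.0003,0],
    [0.0006,-0.0003,0],
    [0,0,0],
    [0,0,0],
    [0,0,0],
    [0,0,0],
    [0,0,0],
    [0,0,0]
  ],
  "angular": [
    [0,0,-1],
    [0,0,-1.5],
    [0,0,-1.5],
    [0,0,-1.5],
    [0,0,-1.5],
    [0,0,0],
    [0,0,0],
    [0,0,0]
  ],
  "hand": [0.045,0.045,0.045,0.045,0.045,0.045,0.045,0.045]
}}

```text
time: 7.55
tool_pos: [0.6486, -0.0577, 0.1013]
tcp_rot: [0.529, 3.089, 0.003]
wrist_force: [0.3, -0.1, -0.6]
width: 0.617
```

```bash
python3 - <<'E'
from h import *
s,p,R=pose();print(jaw(R)+66.77,p,s['time'],s['torque'],s['width']*85.4,s['wrist_force'],s['q'][5])
im=snap('side','s5.png');crop(im,342,240,30,50,16,'s5d.png')
E
```

```text
137.34249316994504 [ 0.64859195 -0.05769244  0.10125875] 7.55 [ 0.17404212 -0.02281293 -0.72467199] 52.71751682766018 [ 0.2803985  -0.13127373 -0.63782641] -1.3602835294169622
```

View pics/s5d.png

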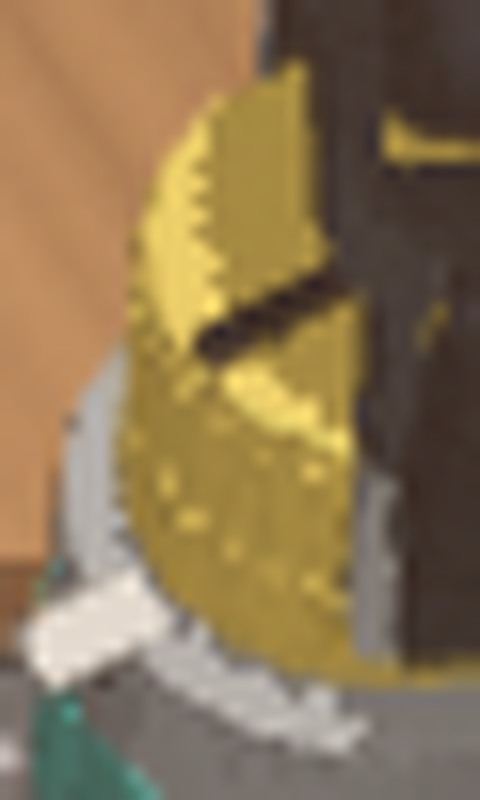

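The torque reads -0.72 N m, so the cap is on the stop, and its stripe runs parallel to the tab. I'll ease back slightly and then lift.

>>> {"method": "arm_command", "body": {
  "slide": [
    [0,0,0],
    [0,0,0],
    [0,0,-0.004],
    [0,0,-0.008],
    [0,0,-0.015],
    [0,0,-0.02],
    [0,0,-0.02],
    [0,0,0]
  ],
  "angular": [
    [0,0,1.2],
    [0,0,0],
    [0,0,0],
    [0,0,0],
    [0,0,0],
    [0,0,0],
    [0,0,0],
    [0,0,0]
  ],
  "hand": [0.045,0.045,0.045,0.045,0.045,0.045,0.045,0.045]
}}

```text
time: 8.4
tool_pos: [0.647, -0.058, 0.1705]
tcp_rot: [0.553, 3.087, -0.002]
wrist_force: [0.4, 0.2, -1.1]
width: 0.616
```

```bash
python3 - <<'E'
from h import *
s,p,R=pose();print(jaw(R)+66.77,p,s['time'],s['torque'],s['width']*85.4,s['wrist_force'],s['q'][5])
im=snap('side','s6.png');crop(im,290,150,150,150,4,'s6d.png')
plan([.5647,.289,.22],0,12)
E
```

```text
136.45117734622414 [ 0.64701122 -0.05802662  0.17046516] 8.4 [-0.00900533 -0.04263506  0.00625836] 52.57783391795239 [ 0.43147484  0.18221779 -1.13114018] -1.3421210143102122
[0.0164, 0.0247, -0.0043] [-0.0, 0.02, 0.0]
[0.0164, 0.0247, -0.0043] [-0.0, 0.02, 0.0]
[0.0164, 0.0247, -0.0043] [-0.0, 0.02, 0.0]
[0.0164, 0.0247, -0.0043] [-0.0, 0.02, 0.0]
[0.0164, 0.0247, -0.0043] [-0.0, 0.02, 0.0]
[0.0164, 0.0247, -0.0043] [-0.0, 0.02, 0.0]
[0.0164, 0.0247, -0.0043] [-0.0, 0.02, 0.0]
[0.0164, 0.0247, -0.0043] [-0.0, 0.02, 0.0]
[0.0164, 0.0247, -0.0043] [-0.0, 0.02, -0.0]
[0.0164, 0.0247, -0.0043] [-0.0, 0.02, 0.0]
[0.0164, 0.0247, -0.0043] [-0.0, 0.02, -0.0]
[0.0164, 0.0247, -0.0043] [-0.0, 0.02, 0.0]
```

View pics/s6d.png

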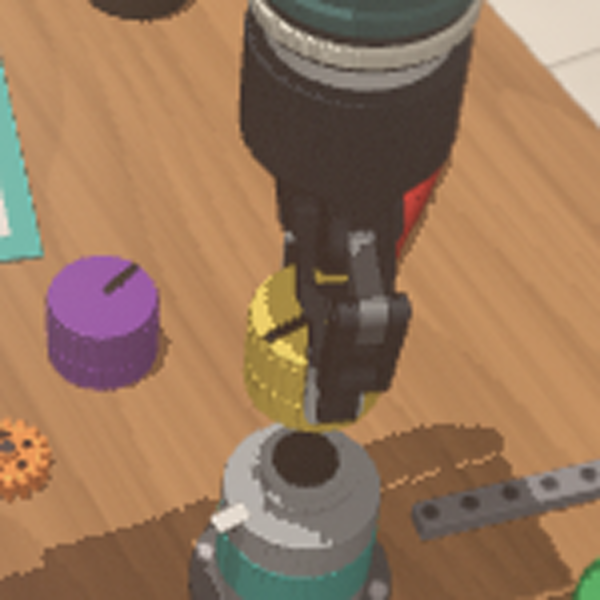

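>>> {"method": "arm_command", "body": {
  "slide": [
    [0.01,0.0147,-0.004],
    [0.0164,0.0247,-0.004],
    [0.0164,0.0247,-0.004],
    [0.0164,0.0247,0],
    [0.0164,0.0247,0],
    [0.0164,0.0247,0],
    [0.0164,0.0247,0],
    [0.0164,0.0247,0]
  ],
  "angular": [
    [0,0,0],
    [0,0,0],
    [0,0,0],
    [0,0,0],
    [0,0,0],
    [0,0,0],
    [0,0,0],
    [0,0,0]
  ],
  "hand": [0.045,0.045,0.045,0.045,0.045,0.045,0.045,0.045]
}}

```text
time: 9.25
tool_pos: [0.5853, 0.1701, 0.1749]
tcp_rot: [-0.559, -3.083, 0.008]
wrist_force: [0.8, -0.4, -1.1]
width: 0.617
```

```bash
python3 - <<'E'
from h import *
s,p,R=pose();print(jaw(R)+66.77,p,s['time'],s['width']*85.4,s['q'])
plan([.5647,.289,.14],0,6)
E
```

```text
136.23239744474358 [0.58528968 0.17008294 0.17489275] 9.25 52.65034404023417 [ 2.42455218e-01  1.95134179e-01  1.80994969e+00 -1.00805849e-03
  1.14628545e+00 -9.69448929e-01]
[0.0101, 0.0174, 0.0058] [-0.06, -0.07, 0.0]
[0.0101, 0.0174, 0.0058] [-0.06, -0.07, -0.0]
[0.0101, 0.0174, 0.0058] [-0.06, -0.07, -0.0]
[0.0101, 0.0174, 0.0058] [-0.06, -0.07, -0.0]
[0.0102, 0.0174, 0.0058] [-0.06, -0.07, 0.0]
[0.0102, 0.0174, 0.0058] [-0.06, -0.07, 0.0]
```

>>> {"method": "arm_command", "body": {
  "slide": [
    [0.0101,0.0174,0.003],
    [0.0101,0.0174,0.003],
    [0.0101,0.0174,0.006],
    [0.0101,0.0174,0.006],
    [0.0102,0.0174,0.006],
    [0.0102,0.0174,0.006],
    [0,0,0.006],
    [0,0,0]
  ],
  "angular": [
    [0,0,0],
    [0,0,0],
    [0,0,0],
    [0,0,0],
    [0,0,0],
    [0,0,0],
    [0,0,0],
    [0,0,0]
  ],
  "hand": [0.045,0.045,0.045,0.045,0.045,0.045,0.045,0.045]
}}

```text
time: 10.05
tool_pos: [0.5497, 0.3017, 0.1301]
tcp_rot: [-0.539, -3.072, 0.018]
wrist_force: [-0.9, -0.9, -1.0]
width: 0.617
```

```bash
python3 - <<'E'
from h import *
s,p,R=pose();print(jaw(R)+66.77,p,s['time'],s['width']*85.4,R.as_matrix()[:,2])
plan([.5647,.289,.035],0,6)
E
```

```text
136.8843218818657 [0.54974563 0.30169493 0.13013996] 10.05 52.68285263498543 [-0.02466271 -0.00732293 -0.99966901]
[-0.0034, -0.0009, 0.0158] [-0.15, -0.2, -0.0]
[-0.0033, -0.0009, 0.0158] [-0.15, -0.2, 0.0]
[-0.0033, -0.001, 0.0158] [-0.15, -0.2, 0.0]
[-0.0032, -0.001, 0.0158] [-0.15, -0.2, 0.0]
[-0.0032, -0.0011, 0.0158] [-0.15, -0.2, -0.0]
[-0.0031, -0.0011, 0.0158] [-0.15, -0.2, 0.0]
```

>>> {"method": "arm_command", "body": {
  "slide": [
    [-0.003,-0.0009,0.014],
    [-0.003,-0.0009,0.016],
    [-0.003,-0.001,0.016],
    [-0.003,-0.001,0.016],
    [-0.003,-0.001,0.014],
    [-0.003,-0.001,0.01],
    [0,0,0],
    [0,0,0]
  ],
  "angular": [
    [-0.2,-0.2,0],
    [-0.15,-0.2,0],
    [-0.15,-0.2,0],
    [-0.15,-0.2,0],
    [-0.15,-0.2,0],
    [-0.1,-0.2,0],
    [0,0,0],
    [0,0,0]
  ],
  "hand": [0.045,0.045,0.045,0.045,0.045,0.045,0.045,0.045]
}}

```text
time: 10.85
tool_pos: [0.5634, 0.2822, 0.0363]
tcp_rot: [-0.551, -3.093, 0.004]
wrist_force: [0.5, 0.3, -0.6]
width: 0.617
```

```bash
python3 - <<'E'
from h import *
s,p,R=pose();print(jaw(R)+66.77,p,s['time'],s['width']*85.4,R.as_matrix()[:,2],s['wrist_force'])
plan([p[0],p[1],.022],0,4)
im=snap('side','s7.png');crop(im,170,110,150,150,4,'s7d.png')
E
```

```text
136.57875210496314 [0.56335438 0.28219218 0.03628403] 10.85 52.668773226154954 [-6.10772156e-04 -2.45173772e-03 -9.99996808e-01] [ 0.54534945  0.2869552  -0.61163436]
[0.0, 0.0, 0.0036] [-0.04, 0.0, 0.0]
[0.0, 0.0, 0.0036] [-0.04, 0.0, 0.0]
[0.0, 0.0, 0.0036] [-0.04, 0.0, 0.0]
[0.0, 0.0, 0.0036] [-0.04, 0.0, 0.0]
```

View pics/s7d.png

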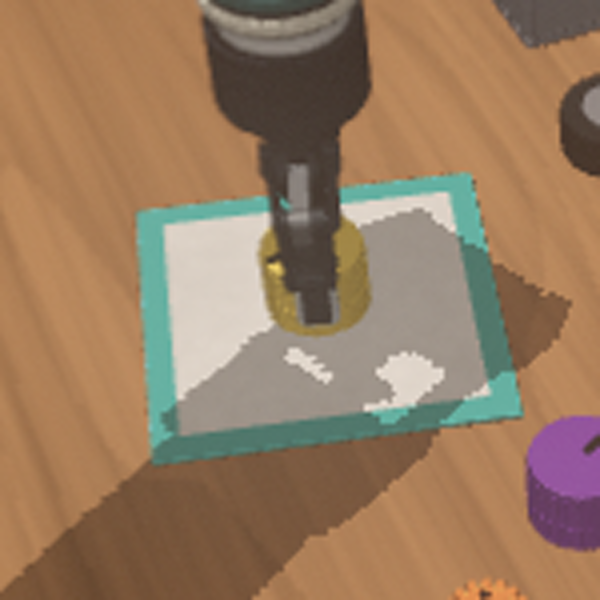

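The cap is over the middle of the white field, at about (315,270) in the crop. I'll lower it gently.

>>> {"method": "arm_command", "body": {
  "slide": [
    [0,0,0.003],
    [0,0,0.003],
    [0,0,0.003],
    [0,0,0.001],
    [0,0,0.0005],
    [0,0,0],
    [0,0,0],
    [0,0,0]
  ],
  "angular": [
    [0,0,0],
    [0,0,0],
    [0,0,0],
    [0,0,0],
    [0,0,0],
    [0,0,0],
    [0,0,0],
    [0,0,0]
  ],
  "hand": [0.045,0.045,0.045,0.045,0.045,0.045,0.045,0.045]
}}

```text
time: 11.7
tool_pos: [0.5653, 0.2838, 0.0282]
tcp_rot: [0.548, 3.089, 0.001]
wrist_force: [0.2, 0.1, -1.0]
width: 0.615
```

```bash
python3 - <<'E'
from h import *
s,p,R=pose();print(p,s['time'],s['width']*85.4,R.as_matrix()[:,2],s['wrist_force'],s['torque'])
E
```

```text
[0.56530872 0.28381409 0.02818759] 11.7 52.50093546335525 [ 4.43531190e-03 -1.02436303e-04 -9.99990159e-01] [ 0.16572556  0.10736249 -1.03209274] [-0.04187362 -0.01142798 -0.06966964]
```

>>> {"method": "arm_command", "body": {
  "slide": [
    [0,0,0.002],
    [0,0,0.002],
    [0,0,0.001],
    [0,0,0.001],
    [0,0,0],
    [0,0,0],
    [0,0,0],
    [0,0,0]
  ],
  "angular": [
    [0,0,0],
    [0,0,0],
    [0,0,0],
    [0,0,0],
    [0,0,0],
    [0,0,0],
    [0,0,0],
    [0,0,0]
  ],
  "hand": [0.045,0.045,0.045,0.045,0.045,0.045,0.045,0.045]
}}

```text
time: 12.5
tool_pos: [0.5654, 0.2838, 0.0217]
tcp_rot: [0.548, 3.089, 0.001]
wrist_force: [0.3, -1.2, -1.5]
width: 0.614
```

```bash
python3 - <<'E'
from h import *
s,p,R=pose();print(p,s['time'],s['width']*85.4,R.as_matrix()[:,2],s['wrist_force'],s['torque'])
E
```

```text
[0.56539038 0.2837815  0.0216666 ] 12.5 52.412978344617116 [ 4.47586812e-03 -1.22605637e-04 -9.99989976e-01] [ 0.33247406 -1.23101421 -1.54293046] [-0.00043171  0.02391844 -0.00961394]
```

At the predicted contact height. I'll creep down until the force confirms contact.

>>> {"method": "arm_command", "body": {
  "slide": [
    [0,0,0.0005],
    [0,0,0.0005],
    [0,0,0.0005],
    [0,0,0.0005],
    [0,0,0],
    [0,0,0],
    [0,0,0],
    [0,0,0]
  ],
  "angular": [
    [0,0,0],
    [0,0,0],
    [0,0,0],
    [0,0,0],
    [0,0,0],
    [0,0,0],
    [0,0,0],
    [0,0,0]
  ],
  "hand": [0.045,0.045,0.045,0.045,0.045,0.045,0.045,0.045]
}}

```text
time: 13.3
tool_pos: [0.5656, 0.2838, 0.0216]
tcp_rot: [0.548, 3.089, 0.001]
wrist_force: [-2.1, -0.0, 2.9]
width: 0.612
```

```bash
python3 - <<'E'
from h import *
s,p,R=pose();print(p,s['time'],s['width']*85.4,R.as_matrix()[:,2],s['wrist_force'],s['torque'])
im=snap('side','s8.png');crop(im,170,110,150,150,4,'s8d.png')
E
```

```text
[0.56557842 0.28380907 0.02156067] 13.3 52.28272451188964 [ 4.57934727e-03 -2.08863505e-04 -9.99989493e-01] [-2.11232896 -0.04690289  2.91451537] [-0.18158604  0.34356797 -0.00233286]
```

View pics/s8d.png

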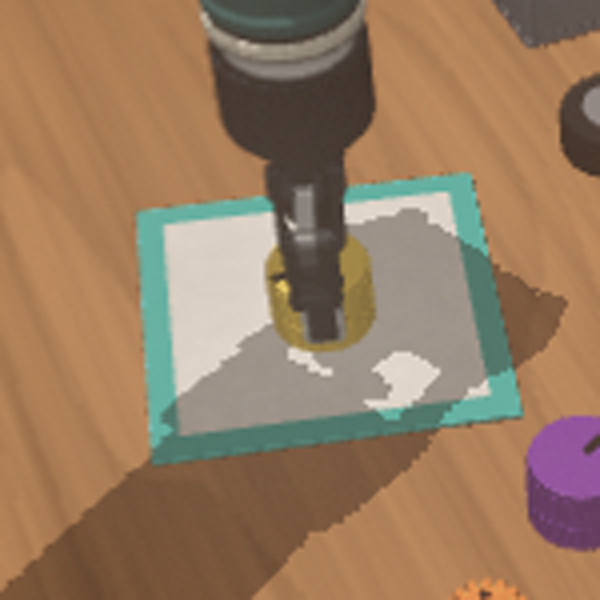

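The height has stalled and the force has risen by about 4 N, so the cap is resting on the mat. I'll release it.

>>> {"method": "arm_command", "body": {
  "slide": [
    [0,0,0],
    [0,0,0],
    [0,0,0],
    [0,0,0],
    [0,0,0],
    [0,0,0],
    [0,0,0],
    [0,0,0]
  ],
  "angular": [
    [0,0,0],
    [0,0,0],
    [0,0,0],
    [0,0,0],
    [0,0,0],
    [0,0,0],
    [0,0,0],
    [0,0,0]
  ],
  "hand": [0.056,0.06,0.065,0.07,0.075,0.08,0.085,0.085]
}}

```text
time: 14.15
tool_pos: [0.566, 0.284, 0.0203]
tcp_rot: [0.548, 3.088, 0.002]
wrist_force: [-0.6, -0.5, 0.5]
width: 0.996
```

>>> {"method": "arm_command", "body": {
  "slide": [
    [0,0,-0.01],
    [0,0,-0.02],
    [0,0,-0.03],
    [0,0,-0.03],
    [0,0,-0.03],
    [0,0,-0.03],
    [0,0,0],
    [0,0,0]
  ],
  "angular": [
    [0,0,0],
    [0,0,0],
    [0,0,0],
    [0,0,0],
    [0,0,0],
    [0,0,0],
    [0,0,0],
    [0,0,0]
  ],
  "hand": [0.085,0.085,0.085,0.085,0.085,0.085,0.085,0.085]
}}

```text
time: 14.95
tool_pos: [0.5648, 0.2838, 0.18]
tcp_rot: [0.548, 3.087, 0.003]
wrist_force: [-0.5, -0.7, -0.2]
width: 0.991
```

```bash
python3 - <<'E'
from h import *
s,p,R=pose();print(p,s['time'],s['width']*85.4,s['wrist_force'],np.abs(s['joint_vel']).max())
im=snap('side','s9.png');crop(im,170,80,240,240,3,'s9d.png')
im=snap('top','t9.png');crop(im,130,150,270,200,2,'t9d.png')
E
python3 -c "
import cv2,numpy as np
a=cv2.imread('pics/s9d.png');a=cv2.resize(a,(400,400));b=cv2.imread('pics/t9d.png');b=cv2.resize(b,(400,296));b=cv2.copyMakeBorder(b,0,104,0,0,0);cv2.imwrite('pics/f.png',np.hstack([a,b]))"
```

```text
[0.56475584 0.28384413 0.17998134] 14.95 84.65003278916299 [-0.46482875 -0.74582257 -0.15605553] 0.03559526150767922
```

View pics/f.png

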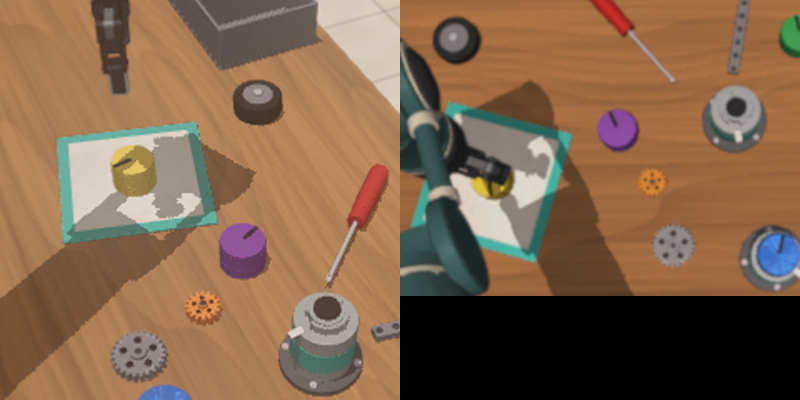

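The cap, at about (133,168) in the left panel, sits upright well inside the white field. The jar is open and undisturbed, and the gripper is clear at z = 0.18, so I'll hand the job in.

```bash
python3 - <<'E'
from h import *
print(bot.finish_job())
E
```

```text
the job is handed in; nothing more can be done
None
```

The yellow cap is unscrewed and lying mouth down, well inside the white field of the mat. I handed the job in at about 15 s; it reports no verdict.

- **Unscrewing:** I gripped the cap once at 50 N and turned it counter-clockwise about 137° by the tool. The wrist torque then rose to 0.72 N m, which showed the firm stop, and the side view showed the stripe parallel to the tab. I eased the tool back about 1° before lifting.
- **Lifting and laying down:** The cap came off cleanly and I lowered it until contact showed, about 4 N. I then opened the fingers and raised the gripper to z = 0.18.
- **Last checks:** The side view shows the cap upright in the field and the jar open and standing in place. In the top view the arm hides part of the cap and mat, so the placement rests on the side view and the tool position at release, about (0.566, 0.284).
- **Disagreements:** The images put the stop at 131–134°, a few degrees short of the 137° the tool turned, so the cap may have slipped a little in the grip. The mat centre differed by about 5 mm between the two cameras, well within the margin.

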